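# Hang up the mixer's dust cover and run a flask on the press-to-run mixer

## Task

Take the metal dust cover off the mixer's sprung ring and hang it by its eye on the peg of the stand, letting go of it there. Then lift the round flask out of its cork ring, set it upright in the mixer's sprung ring and press it down as far as the ring goes so that the mixer would run, and finish still holding the flask pressed down: do not let go. Leave the other glassware, bottle and jar standing where they are.

Things in the scene. Friction and masses are not known exactly. Their poses are not given: they have to be found in the camera images.
- mixer: White and grey box-shaped laboratory mixer, 130 x 130 x 70 mm high, fixed to the bench. Origin: centre of its underside, z up; the sprung ring stands over its centre, on this axis. Small black knob and display on its -x face.
- ring_top (a point): Centre of the top face of the mixer's steel ring cradle: outer diameter 68 mm, hole 50 mm, 14 mm thick, top face 115 mm above the bench when free, carried on a coil spring over the mixer. Moves down with the ring.
- cradle (a joint): How far the ring is pressed down, in m: 0 free (top, where it stays under the cover's or flask's own weight), 0.014 at the lower stop (fully down). Preloaded spring: about 5 N to start, about 12 N at the stop.
- cover: Aluminium dust cover, 90 g, lying on the ring. Disc 72 mm wide, 5 mm thick, boss 42 mm wide and 5 mm deep under it (in the ring's hole). Origin: centre of the disc's underside, z up. Upright central tab, 34 mm wide along the cover's y, 8 mm thick along x, top 80 mm above the origin; a 20 mm eye runs through it along x, centre 35 mm up. Grip the solid part, 45 to 80 mm up.
- eye (a point): Centre of the eye in the cover's tab, 35 mm above the cover's origin; axes as the cover's.
- stand: Dark steel peg stand, fixed. Origin on the bench under the peg, z up. Foot 110 x 90 x 12 mm; upright 30 mm wide at its +x end, near face at x = 44 mm, top 148 mm. A white peg 8 mm thick runs level from it towards -x, centre line 140 mm high, to x = -40 mm; its free tip then bends up to x = -48, z = 147 mm (rounded end to x = -52, z = 151 mm).
- peg_rest (a point): Point on the peg's centre line where the eye should hang: x = -8 mm in the stand's frame, 140 mm high, 52 mm out from the upright; axes as the stand's. The hung eye's centre lies 6 mm below it.
- rest: Cork ring on the bench (fixed), 80 mm outer and 44 mm inner diameter, 20 mm high, in which the round flask stands. Origin: centre of its underside.
- flask: Stoppered round-bottomed flask of brown glass, 0.14 to 0.28 kg: ball 64 mm in diameter, straight neck 26 mm in diameter from 60 to 118 mm above the lowest point, white stopper 23 mm in diameter up to 130 mm. Origin: its lowest point, z up along the neck. At the start its origin is 11 mm above the bench; in the ring cradle its origin lies 12 mm below the ring's top face.
- conical: Bystander: conical flask of brown glass, 68 mm wide at the foot, 100 mm high. Origin: centre of its underside.
- beaker: Bystander: clear glass beaker with a flat cover, 68 mm wide, 80 mm high. Origin: centre of its underside.
- bottle: Bystander: brown bottle, 60 mm wide, 130 mm high. Origin: centre of its underside.
- jar: Bystander: white jar, 68 mm wide, 90 mm high. Origin: centre of its underside.

How it is judged:
By the outcome, as a careful person would: the job done as asked, in the order asked, and still so for the second after the job is handed in, while the arm keeps its last pose, push and grip.
It also fails if it takes over 58 s, if anything falls off the work surface, if the arm or the gripper's body presses on something with over 40 N, if the wrist force passes 120 N, or if a joint passes its speed limit or range.

## Robot

A 6-joint arm with a two-finger parallel gripper is mounted at the origin on the work surface. World frame = base frame: x ahead of the robot, y to its left, z up, the work surface at z = 0. Lengths are in m, angles in rad, forces in N, time in s.
With the tool pointing down it reaches from about 0.375 to 0.9 m from the base axis. Payload 3.1 kg.
Tool frame: the origin (TCP) lies at the very end of the fingers, on their centre line; the grasp point (between the pads) lies 19 mm behind it; z points along the fingers, y is the direction in which the jaws open and shut (so a half turn about z gives the same grasp; the last joint's range is limited). The gripper opens to 85 mm and grips with 20 to 120 N. Pads are 22 mm wide; open, the fingers measure 114 mm over their backs; the gripper's body (76 mm by 85 mm) begins 54 mm behind the grasp point. The pads swing forward as they close: fully open they stand 13 mm farther back than shut.
Start: joints at [-1.315, 0.527, 1.433, -0, 1.181, -0.178], TCP at [0.263, -0.567, 0.231] pointing down, gripper open.
Joint ranges: [-3.08, 3.08], [-0.75, 2.2], [0.22, 2.44], [-1.43, 4.57], [0, 2.65], [-2.85, 2.85]. Speed limits (rad/s): [2.79, 2.79, 3.14, 3.14, 3.14, 3.14].

## Interface

Orientations are given as [roll, pitch, yaw] about the fixed x, y, z axes, in that order (R = Rz(yaw) Ry(pitch) Rx(roll)).
In Python, from bench import move_pose, move_straight, goto_joints, set_gripper, pause, inverse_kinematics, get_obs, snapshot, Unreachable, sign_off gives the robot as it stands. The module is installed in compiled form; this text tells all that it offers. Calls block until the motion is done:
- move_pose(position, orientation): joint-space move of the TCP to a pose.
- move_straight(position, frame=None, v=0.15): straight line of the TCP; frame=None keeps the orientation; v is the mean speed in m/s.
- goto_joints(angles): joint-space move.
- set_gripper(opening, effort=None): finger opening in m; effort is the grip in N (None keeps the last); returns when the fingers have stopped.
- pause(seconds).
- inverse_kinematics(position, orientation): joint angles nearest the present ones, or None.
- get_obs(): the state.
- snapshot(name): name is "side" or "top" or "wrist"; returns a dict with "pixels" (384x512x3 uint8, red, green, blue), "fx", "fy", "cx", "cy" (pixels), "k1" (the pictures are not rectified: a ray, as slopes to the right and down, at radius r is drawn at 1 + k1 r^2 times it, then the intrinsics apply), "world_to_cam" (4x4, takes a point from world to camera coordinates). Camera axes: x right, y up, looking along -z (the intrinsics and any distortion apply to the point x, -y, -z); pixel columns grow to the right and rows downward; lengths in m; the calibration is good to about 2 mm. A picture is of the moment at which its call begins. There is no depth.
A pose or a line that the arm cannot do raises Unreachable and nothing moves.
- sign_off(): hands the job in, once; it reports no verdict.
The state is a dict: "clock": time; "joint_positions": joint angles; "dq": joint speeds; "effort": joint torques, N m; "ee_pos": TCP position; "orientation": TCP orientation; "wrist_force": force on the tool from outside, world axes, zero at the start; "torque": the same for the moment, N m; "grip_width": finger opening in m.
Only numpy, scipy, OpenCV 4.12 (cv2) and the standard library are available. Lean on these libraries where they do the work, as an engineer would, in place of code of your own. Each camera call takes 0.05 s, during which the arm holds its last target. There are 200 camera calls.

## Working session

There is one attempt and no reset: what is moved stays moved. The work goes in short steps, each a Python script; the robot and the scene stay as the last script left them, time stands still between calls to the robot, and variables do not carry over. Pictures are saved under pics/ and viewed, about 8 in all and at most 12, crops included, and the job is handed in when it is done.

```bash
mkdir -p pics; ls; cat > h.py <<'E'
import numpy as np, cv2, pickle
from bench import *
def snap(cam,name,scale=1,crop=None):
    s=snapshot(cam); pickle.dump(s,open(f'pics/{name}.pkl','wb'))
    im=s['pixels'][:,:,::-1].copy(); cv2.imwrite(f'pics/{name}.png',im); return s
def crop(name,x0,y0,x1,y1,sc):
    im=cv2.imread(f'pics/{name}.png')[y0:y1,x0:x1]
    return cv2.resize(im,None,fx=sc,fy=sc,interpolation=cv2.INTER_CUBIC)
def load(name): return pickle.load(open(f'pics/{name}.pkl','rb'))
def proj(s,P):
    P=np.atleast_2d(P); c=(s['world_to_cam']@np.c_[P,np.ones(len(P))].T).T
    x=c[:,0]/-c[:,2]; y=-c[:,1]/-c[:,2]; f=1+s['k1']*(x*x+y*y)
    return np.c_[s['fx']*x*f+s['cx'], s['fy']*y*f+s['cy']]
def ray(s,u,v):
    xd=(u-s['cx'])/s['fx']; yd=(v-s['cy'])/s['fy']; x,y=xd,yd
    for _ in range(30):
        f=1+s['k1']*(x*x+y*y); x,y=xd/f,yd/f
    M=np.linalg.inv(s['world_to_cam']); return M[:3,3], M[:3,:3]@np.array([x,-y,-1.])
def atz(s,u,v,z):
    o,d=ray(s,u,v); return o+d*(z-o[2])/d[2]
E
python3 - <<'E'
from h import *
for c in ('top','side'):
    s=snap(c,c+'0'); print(c,s['fx'],s['cx'],s['cy'],s['k1'],np.linalg.inv(s['world_to_cam']).round(3).tolist())
im=np.vstack([cv2.imread('pics/top0.png')]); cv2.imwrite('pics/top0b.png',cv2.resize(im,(800,600)))
cv2.imwrite('pics/side0b.png',cv2.resize(cv2.imread('pics/side0.png'),(800,600)))
print(get_obs())
E
```

```text
pics
top 397.86266163662685 257.11752848525543 199.63811823347334 -0.06534382850472982 [[-0.002, 0.995, -0.096, 0.488], [-1.0, -0.002, 0.004, -0.018], [0.003, 0.096, 0.995, 0.963], [0.0, 0.0, 0.0, 1.0]]
side 379.4710474568666 256.526917161772 191.635780966897 -0.07509245667606407 [[-0.772, 0.323, -0.547, 0.072], [-0.635, -0.394, 0.664, 0.596], [-0.001, 0.86, 0.51, 0.563], [0.0, 0.0, 0.0, 1.0]]
{'clock': 0.1, 'joint_positions': array([-1.31450599e+00,  5.28364021e-01,  1.43378217e+00, -2.36969042e-05,
        1.18141819e+00, -1.78526416e-01]), 'dq': array([ 0.00157607, -0.00177906, -0.00216531,  0.00016268,  0.00077826,
        0.00061641]), 'effort': array([-3.85066651e-04, -4.43304527e+01, -1.78586680e+01, -2.45695792e-04,
        3.86085041e-03, -4.28562188e-06]), 'ee_pos': array([ 0.26311518, -0.56619746,  0.23043458]), 'orientation': array([-3.13964837e+00, -3.28581275e-04,  4.34825449e-01]), 'wrist_force': array([-0.47926771,  0.47965111, -0.6161929 ]), 'torque': array([-0.02285375,  0.01486878,  0.00614551]), 'grip_width': 0.08544874470754643}
```

View pics/top0b.png

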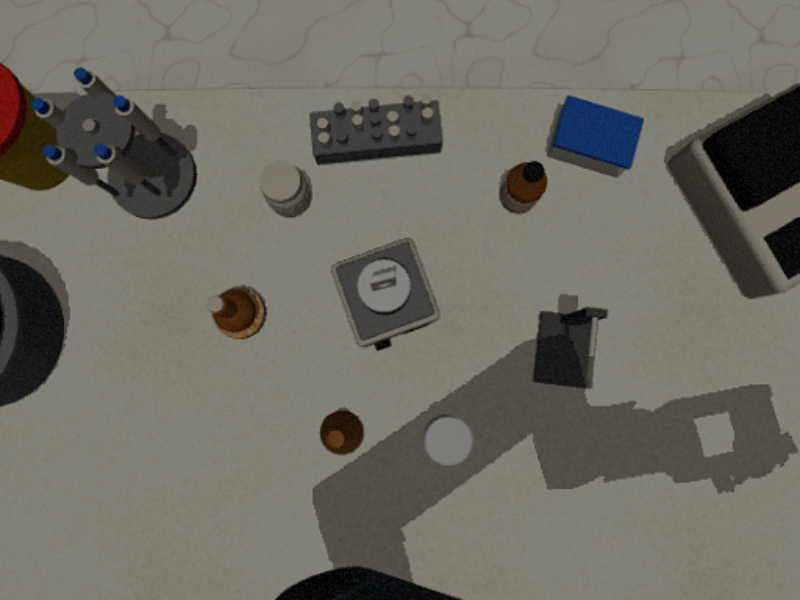

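View pics/side0b.png

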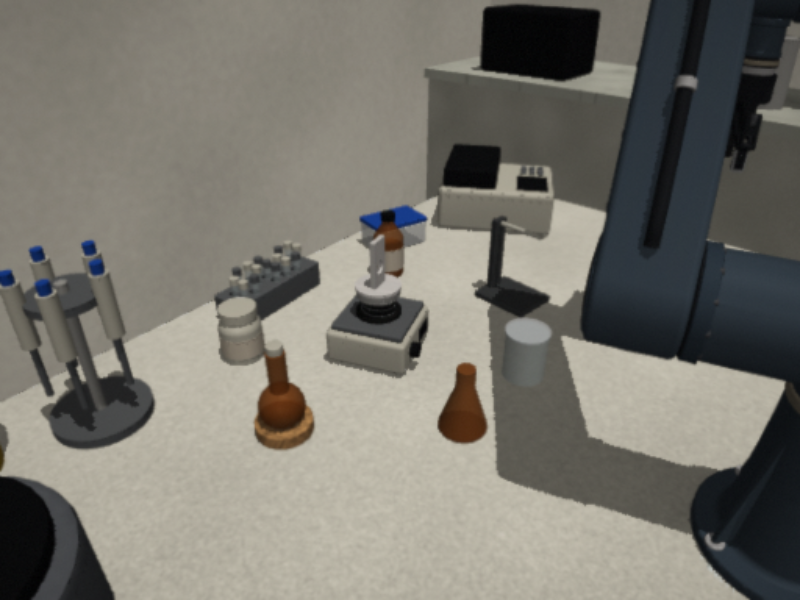

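```bash
python3 - <<'E'
from h import *
T=[('top0',204,140),('top0',326,172),('top0',118,155)]
S=[('side0',198,145),('side0',288,120),('side0',138,205)]
row=lambda L:np.hstack([crop(n,x,y,x+88,y+96,3) for n,x,y in L])
im=np.vstack([row(T),row(S)]); im=cv2.convertScaleAbs(im,alpha=1.5)
cv2.imwrite('pics/comp.png',im)
E
```

```text
(no output)
```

View pics/comp.png

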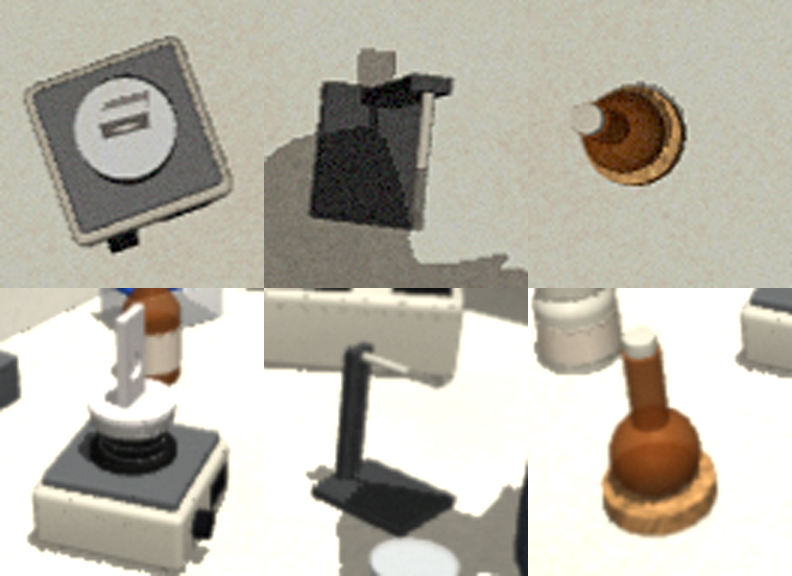

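```bash
cat > fit.py <<'E'
from h import *
from scipy.optimize import least_squares
t,s=load('top0'),load('side0')
O={'mt':(t,0,0,204,140),'st':(t,264,0,326,172),'ft':(t,528,0,118,155),'ms':(s,0,288,198,145),'ss':(s,264,288,288,120),'fs':(s,528,288,138,205)}
def px(k,u,v): c,a,b,x,y=O[k]; return c,np.array([x+(u-a)/3-.33,y+(v-b)/3-.33])
def fit(name,obs,p0):
    ob=[(np.array(P),*px(k,u,v)) for k,u,v,P in obs]
    def w(p,P):
        c,q=np.cos(p[2]),np.sin(p[2]); return [p[0]+c*P[0]-q*P[1],p[1]+q*P[0]+c*P[1],P[2]]
    f=lambda p:np.concatenate([proj(c,w(p,P))[0]-uv for P,c,uv in ob])
    r=min((least_squares(f,[*p0[:2],a],loss='soft_l1') for a in (p0[2],)),key=lambda r:r.cost)
    print(name,r.x.round(4)); print(f(r.x).reshape(-1,2).round(1).tolist()); return r.x
h=.065
M=fit('mixer',[('mt',24,90,(h,h,.07)),('mt',180,38,(h,-h,.07)),('mt',233,188,(-h,-h,.07)),('mt',78,244,(-h,h,.07)),
 ('ms',182,532,(-h,h,.07)),('ms',230,444,(-h,-h,.07)),('ms',36,490,(h,h,.07))],(.5,0,.3))
C=fit('cover',[('mt',125,128,(0,0,.12)),('mt',103,104,(0,.017,.195)),('mt',150,94,(0,-.017,.195)),
 ('ms',137,363,(-.004,0,.15)),('ms',119,322,(-.004,.017,.195)),('ms',142,308,(-.004,-.017,.195))],(.5,0,.3))
S=fit('stand',[('st',432,95,(.044,0,.144)),('st',421,168,(-.05,0,.149)),('st',322,83,(.055,.045,.012)),('st',311,215,(-.055,.045,.012)),('st',413,229,(-.055,-.045,.012)),
 ('ss',408,370,(-.05,0,.149)),('ss',365,354,(.044,0,.142)),('ss',402,530,(-.055,.045,.005)),('ss',456,499,(-.055,-.045,.01)),('ss',314,490,(.055,.045,.01))],(.42,-.25,0))
F=fit('flask',[('ft',587,118,(0,0,.141)),('fs',642,335,(0,0,.141)),('fs',655,450,(0,0,.043)),('ft',635,134,(0,0,.02)),('fs',660,490,(0,0,.02))],(.45,.25,0))
for n,(u,v) in dict(jar=(285,185),bottle=(526,190),conical=(342,432),beaker=(449,440)).items(): print(n,atz(t,u*.64,v*.64,.08).round(3))
E
python3 fit.py
```

```text
mixer [0.6038 0.0037 0.3424]
[[-2.1, -0.1], [-0.3, -1.8], [1.6, 1.6], [-1.2, 2.5], [0.3, -7.5], [1.3, -5.5], [-2.6, -4.1]]
cover [0.6109 0.0021 0.1931]
[[1.0, -2.0], [-1.2, 2.1], [0.3, 2.1], [-1.8, -0.0], [0.0, -0.9], [-0.2, -1.7]]
stand [ 0.5211 -0.2736 -0.1287]
[[-0.5, -2.8], [-0.5, 18.0], [1.2, -0.5], [-0.0, 1.0], [3.1, 1.0], [11.1, 2.0], [-2.5, -0.5], [-1.0, 1.5], [-0.1, -1.0], [-1.7, -1.1]]
flask [0.5789 0.2293 0.    ]
[[-0.1, 0.4], [-0.6, -0.6], [0.4, -0.3], [-1.1, 0.6], [-0.1, -5.3]]
jar [0.76  0.149 0.08 ]
bottle [ 0.752 -0.203  0.08 ]
conical [0.404 0.063 0.08 ]
beaker [ 0.393 -0.087  0.08 ]
```

```bash
python3 - <<'E'
from h import *
s=snapshot('wrist'); o=get_obs()
R=cv2.Rodrigues(np.array([0,0,0.]))[0]
from scipy.spatial.transform import Rotation as Ro
R=Ro.from_euler('xyz',o['orientation']).as_matrix(); M=np.linalg.inv(s['world_to_cam'])
print('cam in tool',(R.T@(M[:3,3]-o['ee_pos'])).round(3),(R.T@M[:3,:3]).round(2).tolist(),s['fx'],s['k1'])
for a in (-.13,.19):
  for d in (1.57,-1.57):
    for P in ([.61,.0,.3],[.5,-.27,.25],[.53,-.27,.16],[.44,-.27,.16],[.605,.003,.17]):
      q=inverse_kinematics(P,[np.pi,0,a+d]); print(a,d,P,None if q is None else np.round(q,2))
E
```

```text
cam in tool [ 0.073 -0.001 -0.142] [[-0.0, 0.96, 0.29], [1.0, 0.0, 0.0], [0.0, 0.29, -0.96]] 281.72827329340356 -0.0262223600341909
-0.13 1.57 [0.61, 0.0, 0.3] [-0.18  0.44  1.39 -0.    1.31 -0.05]
-0.13 1.57 [0.5, -0.27, 0.25] [-0.69  0.43  1.56  0.    1.16 -0.56]
-0.13 1.57 [0.53, -0.27, 0.16] [-0.66  0.58  1.58  0.    0.99 -0.53]
-0.13 1.57 [0.44, -0.27, 0.16] [-0.77  0.49  1.77  0.    0.88 -0.64]
-0.13 1.57 [0.605, 0.003, 0.17] [-0.18  0.57  1.54 -0.    1.02 -0.05]
-0.13 -1.57 [0.61, 0.0, 0.3] None
-0.13 -1.57 [0.5, -0.27, 0.25] [-0.69  0.43  1.56 -0.    1.16  2.58]
-0.13 -1.57 [0.53, -0.27, 0.16] [-0.66  0.58  1.58 -0.    0.99  2.61]
-0.13 -1.57 [0.44, -0.27, 0.16] [-0.77  0.49  1.77 -0.    0.88  2.5 ]
-0.13 -1.57 [0.605, 0.003, 0.17] None
0.19 1.57 [0.61, 0.0, 0.3] [-0.18  0.44  1.39  0.    1.31 -0.37]
0.19 1.57 [0.5, -0.27, 0.25] [-0.69  0.43  1.56  0.    1.16 -0.88]
0.19 1.57 [0.53, -0.27, 0.16] [-0.66  0.58  1.58  0.    0.99 -0.85]
0.19 1.57 [0.44, -0.27, 0.16] [-0.77  0.49  1.77  0.    0.88 -0.96]
0.19 1.57 [0.605, 0.003, 0.17] [-0.18  0.57  1.54  0.    1.02 -0.37]
0.19 -1.57 [0.61, 0.0, 0.3] [-0.18  0.44  1.39 -0.    1.31  2.77]
0.19 -1.57 [0.5, -0.27, 0.25] [-0.69  0.43  1.56 -0.    1.16  2.26]
0.19 -1.57 [0.53, -0.27, 0.16] [-0.66  0.58  1.58 -0.    0.99  2.29]
0.19 -1.57 [0.44, -0.27, 0.16] [-0.77  0.49  1.77 -0.    0.88  2.18]
0.19 -1.57 [0.605, 0.003, 0.17] [-0.18  0.57  1.54 -0.    1.02  2.77]
```

```bash
python3 - <<'E'
from h import *
move_pose([.50,-.275,.27],[np.pi,0,np.pi/2-.13]); pause(.3); snap('wrist','w_stand')
move_pose([.608,.003,.28],[np.pi,0,np.pi/2+.2]); pause(.3); snap('wrist','w_cover')
print(get_obs()['clock'],get_obs()['ee_pos'])
a=cv2.imread('pics/w_stand.png');b=cv2.imread('pics/w_cover.png')
for n in ('w_stand','w_cover'):
  cv2.imwrite(f'pics/{n}_v.png',cv2.convertScaleAbs(cv2.resize(cv2.imread(f'pics/{n}.png'),(768,576),interpolation=cv2.INTER_CUBIC),alpha=1.5))
E
```

```text
3.4 [0.60795853 0.00203798 0.27998604]
```

View pics/w_stand_v.png

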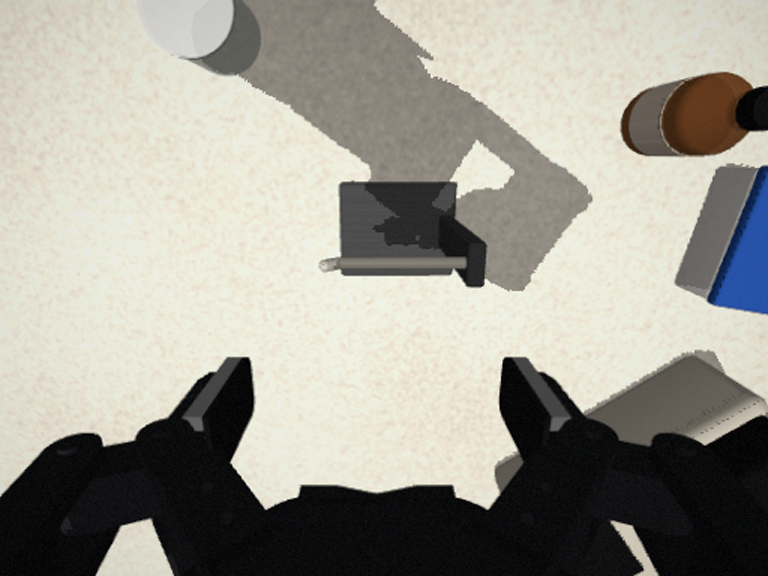

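View pics/w_cover_v.png

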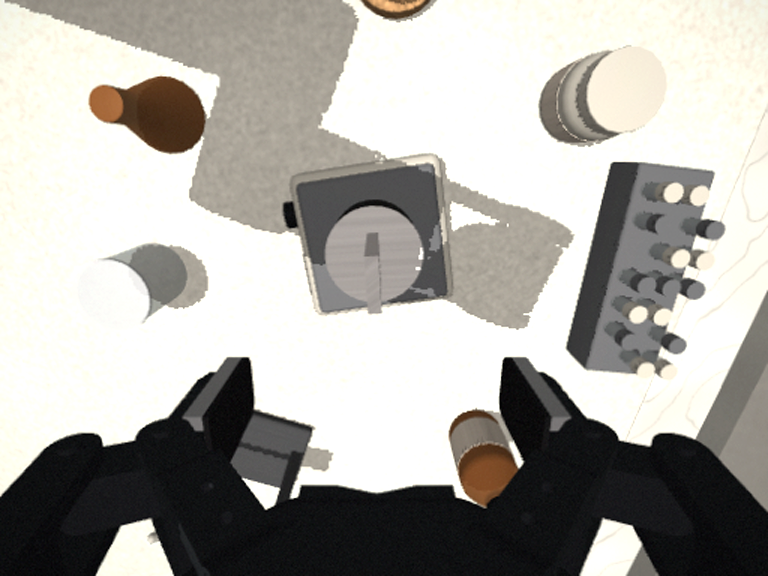

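```bash
cat >> h.py <<'E'
def gfit(name,obs,p0):
    from scipy.optimize import least_squares
    def w(p,P):
        c,q=np.cos(p[2]),np.sin(p[2]); return [p[0]+c*P[0]-q*P[1],p[1]+q*P[0]+c*P[1],P[2]]
    f=lambda p:np.concatenate([proj(c,w(p,P))[0]-np.array(uv) for c,uv,P in obs])
    r=least_squares(f,p0,loss='soft_l1'); print(name,r.x.round(4)); print(f(r.x).reshape(-1,2).round(1).tolist()); return r.x
E
python3 - <<'E'
from h import *
ws,wc=load('w_stand'),load('w_cover')
W=lambda s,L:[(s,(u/1.5-.17,v/1.5-.17),P) for u,v,P in L]
gfit('stand',W(ws,[(324,266,(-.048,0,.147)),(338,264,(-.04,0,.141)),(466,263,(.044,0,.14)),(340,182,(-.055,.045,.012)),(456,182,(.055,.045,.012)),(340,275,(-.055,-.045,.012)),(452,275,(.055,-.045,.012)),(468,286,(.044,-.015,.148)),(485,287,(.055,-.015,.148)),(486,245,(.055,.015,.148))]),(.52,-.27,-.13))
h=.065
gfit('mixer',W(wc,[(293,177,(-h,h,.068)),(440,154,(h,h,.068)),(453,296,(h,-h,.068)),(317,314,(-h,-h,.068))]),(.6,0,.34))
gfit('disc+tab',W(wc,[(374,254,(0,0,.12)),(366,257,(-.004,.017,.195)),(380,257,(.004,.017,.195)),(367,313,(-.004,-.017,.195)),(382,313,(.004,-.017,.195))]),(.6,0,.2))
print(atz(wc,374/1.5-.17,254/1.5-.17,.12))
E
```

```text
stand [ 0.5153 -0.2701 -0.1275]
[[1.8, -0.3], [1.3, -0.5], [0.5, -0.4], [-4.1, 0.3], [-2.1, -0.0], [-2.1, 0.9], [-2.2, 0.5], [-0.1, 1.0], [-0.3, 0.3], [1.2, -1.8]]
mixer [0.6047 0.008  0.3609]
[[-6.6, -0.5], [1.0, -3.3], [4.1, 3.0], [-1.0, 5.9]]
disc+tab [0.6046 0.0071 0.2198]
[[0.2, 1.0], [-0.2, -0.7], [0.1, -0.9], [0.3, 0.5], [-0.4, 0.3]]
[0.60417458 0.00824302 0.12      ]
```

```bash
python3 - <<'E'
from h import *
move_straight([.6046,.0071,.28],[np.pi,0,np.pi/2+.22]); 
move_straight([.6046,.0071,.167],v=.12); print(get_obs()['wrist_force'])
set_gripper(0.0,60); o=get_obs(); print(o['grip_width'],o['ee_pos'],o['wrist_force'])
move_straight([.6046,.0071,.20],v=.05); o=get_obs(); print(o['grip_width'],o['wrist_force'],o['torque'])
move_straight([.6046,.0071,.24],v=.15)
st=np.array([.5153,-.2701]);a=-.1275;d=np.array([np.cos(a),np.sin(a)])
p=st-.09*d
move_pose([*p,.24],[np.pi,0,np.pi/2+a]); move_straight([*p,.1605],v=.12); pause(.2)
snap('side','s1'); snap('wrist','w1'); o=get_obs(); print(o['clock'],o['ee_pos'],p,o['wrist_force'],o['grip_width'])
A=crop('s1',278,100,378,220,4); B=crop('w1',176,80,376,280,2.4)
cv2.imwrite('pics/c1.png',cv2.convertScaleAbs(np.hstack([A[:480],B[:480,:400]]),alpha=1.5))
E
```

```text
[ 0.08350864  0.18778594 -0.7386581 ]
0.006809332665694752 [0.60467131 0.00707003 0.16720573] [0.14220916 0.19177273 1.95579702]
0.006903214209729527 [-0.25080959 -1.03333792 -0.64067266] [ 0.01472814  0.01109823 -0.02906722]
8.9917 [ 0.42627058 -0.25888093  0.16108589] [ 0.42603054 -0.25865606] [ 0.53962395  0.33005606 -1.06085572] 0.007318000352762689
```

View pics/c1.png

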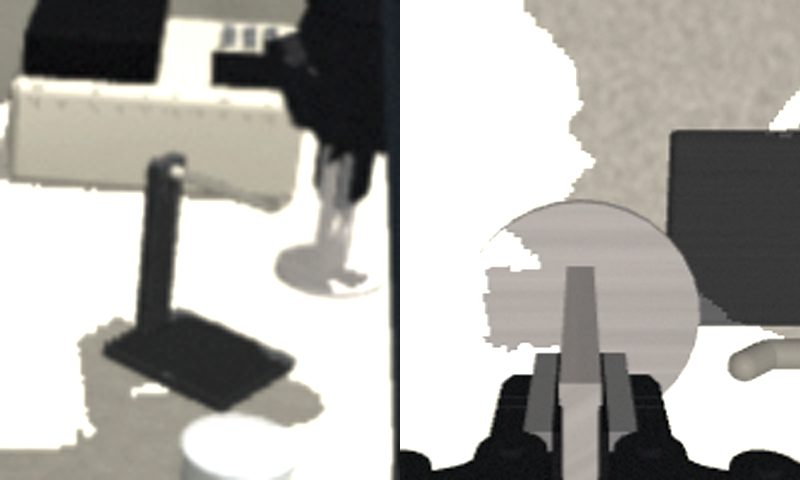

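```bash
python3 - <<'E'
from h import *
w=load('w1'); o=get_obs(); st=np.array([.5153,-.2701]);a=-.1275
c,q=np.cos(a),np.sin(a); R=np.array([[c,-q],[q,c]])
W=lambda p,P:[*(np.array(p)+R@P[:2]),P[2]]
e=o['ee_pos']; z=e[2]-.052
v=lambda P:((proj(w,P)[0]-[176,80])*2.4+[400,0]).round(0)
print('tab +y top',v(W(e[:2],(-.004,.017,z+.08))),v(W(e[:2],(.004,.017,z+.08))),'bottom',v(W(e[:2],(-.004,.017,z+.005))),v(W(e[:2],(.004,.017,z+.005))))
print('disc c',v(W(e[:2],(0,0,z+.005))),'top',v(W(e[:2],(0,.036,z+.005))),v(W(e[:2],(.036,0,z+.005))),v(W(e[:2],(-.036,0,z+.005))))
print('peg tip',v(W(st,(-.048,0,.147))),v(W(st,(-.03,0,.14))),'foot',v(W(st,(-.055,.045,.012))),v(W(st,(-.055,-.045,.012))))
E
```

```text
tab +y top [564. 381.] [606. 381.] bottom [569. 264.] [596. 264.]
disc c [583. 318.] top [583. 200.] [702. 318.] [463. 318.]
peg tip [747. 365.] [809. 353.] foot [663. 131.] [656. 327.]
```

```bash
python3 - <<'E'
from h import *
st=np.array([.5153,-.2701]);a=-.1275;d=np.array([np.cos(a),np.sin(a)])
for x in (-.055,-.04,-.025,-.008):
    move_straight([*(st+x*d),.161],v=.06); o=get_obs(); print(x,o['ee_pos'].round(4),o['wrist_force'].round(2))
    if abs(o['wrist_force'][:2]).max()>4: break
else:
    f0=o['wrist_force'][2]
    for z in (.158,.156,.154,.152,.150):
        move_straight([*(st-.008*d),z],v=.03); o=get_obs(); print(z,o['wrist_force'].round(2),o['ee_pos'][2].round(4))
        if o['wrist_force'][2]-f0>1.5: break
print(o['clock'])
snap('wrist','w2');snap('side','s2')
A=crop('s2',278,100,378,220,4); B=crop('w2',176,80,376,280,2.4)
cv2.imwrite('pics/c2.png',cv2.convertScaleAbs(np.hstack([A[:480],B[:480,:400]]),alpha=1.5))
E
```

```text
-0.055 [ 0.4606 -0.2628  0.1608] [ 0.1  -0.9  -0.66]
-0.04 [ 0.476  -0.2651  0.161 ] [-0.13 -0.36 -0.38]
-0.025 [ 0.4909 -0.267   0.161 ] [ 0.41  0.54 -0.28]
-0.008 [ 0.5077 -0.2691  0.1609] [-0.61 -0.66 -1.48]
0.158 [ 0.27  0.5  -1.72] 0.1576
0.156 [-0.97  0.06 -1.22] 0.1559
0.154 [-0.26 -0.25 -0.73] 0.1538
0.152 [-0.2   0.03 -0.45] 0.1518
0.15 [-1.64  0.72  4.92] 0.151
12.2083
```

View pics/c2.png

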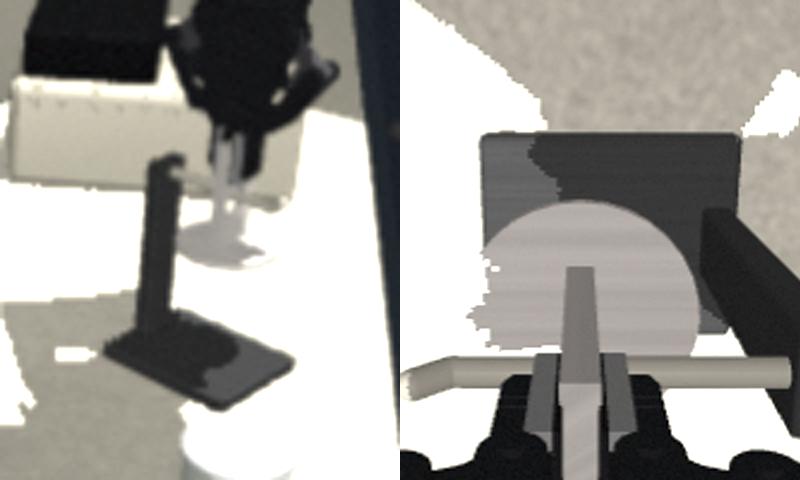

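```bash
python3 - <<'E'
from h import *
st=np.array([.5153,-.2701]);a=-.1275;d=np.array([np.cos(a),np.sin(a)])
set_gripper(.018); set_gripper(.032); print(get_obs()['wrist_force'])
move_straight([*(st-.008*d),.26],v=.12); pause(.3); snap('wrist','w3'); snap('side','s3'); print(get_obs()['clock'])
A=crop('s3',278,100,378,220,4); B=crop('w3',176,80,376,280,2.4)
cv2.imwrite('pics/c3.png',cv2.convertScaleAbs(np.hstack([A[:480],B[:480,:400]]),alpha=1.5))
E
```

```text
[-0.53725253  0.00392703 -0.06200908]
14.3333
```

View pics/c3.png

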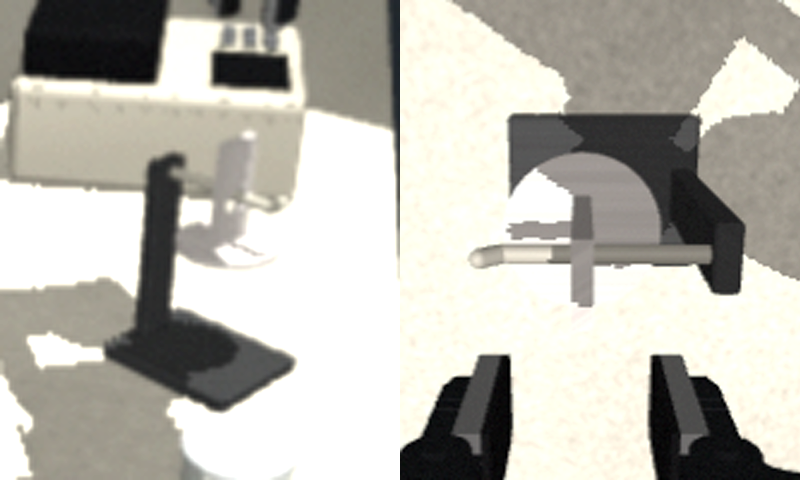

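```bash
python3 - <<'E'
from h import *
set_gripper(.085)
move_pose([.6046,.007,.28],[np.pi,0,np.pi/2+.2]); pause(.2); snap('wrist','w_ring')
move_pose([.579,.229,.26],[np.pi,0,np.pi/2]); pause(.2); snap('wrist','w_fl'); print(get_obs()['clock'])
A=crop('w_ring',170,80,330,240,2.5); B=crop('w_fl',170,60,330,220,2.5)
cv2.imwrite('pics/c4.png',cv2.convertScaleAbs(np.hstack([A,B]),alpha=1.6))
E
```

```text
17.425
```

View pics/c4.png

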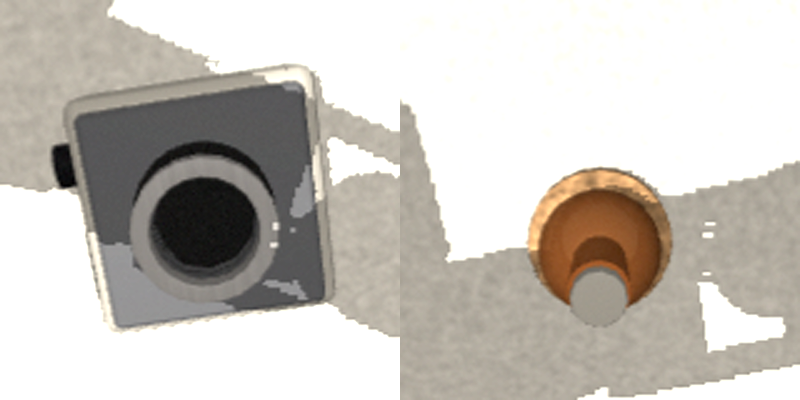

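```bash
python3 - <<'E'
from h import *
r,f=load('w_ring'),load('w_fl')
n=lambda s,u,v,z,x0,y0,du=0:atz(s,x0+(u-du)/2.5-.3,y0+v/2.5-.3,z).round(4)
print('ring',n(r,204.5,227.5,.115,170,80),'diam',np.linalg.norm(n(r,131,227,.115,170,80)-n(r,277,227,.115,170,80)))
print('stopper',n(f,599,297,.141,170,60,400),'diam',np.linalg.norm(n(f,571,297,.141,170,60,400)-n(f,627,297,.141,170,60,400)))
a=n(f,529,235,.02,170,60,400);b=n(f,671,235,.02,170,60,400);print('cork',(a+b)/2,np.linalg.norm(a-b),'cork far edge',n(f,600,168,.02,170,60,400))
a=n(f,538,248,.043,170,60,400);b=n(f,662,248,.043,170,60,400);print('ball',(a+b)/2,np.linalg.norm(a-b))
E
```

```text
ring [0.6038 0.0095 0.115 ] diam 0.06514982732133673
stopper [0.5775 0.2343 0.141 ] diam 0.02150023255688176
cork [0.57755 0.23785 0.02   ] 0.07770057914842077 cork far edge [0.5777 0.2738 0.02  ]
ball [0.5776 0.235  0.043 ] 0.06400031249923713
```

```bash
python3 - <<'E'
from h import *
P=[.5777,.234]
move_straight([*P,.20],[np.pi,0,np.pi/2]); move_straight([*P,.089],v=.12); o=get_obs(); print(o['wrist_force'].round(2),o['ee_pos'])
set_gripper(0.0,70); o=get_obs(); print(o['grip_width'],o['ee_pos'].round(4),o['wrist_force'].round(2),o['torque'].round(3))
move_straight([*P,.12],v=.06); pause(.2); o=get_obs(); print(o['grip_width'],o['wrist_force'].round(2),o['torque'].round(3))
move_straight([*P,.25],v=.15)
R=[.6040,.0085]
move_pose([*R,.25],[np.pi,0,np.pi/2]); move_straight([*R,.20],v=.12); pause(.3); o=get_obs(); print(o['clock'],o['ee_pos'],o['wrist_force'].round(2))
snap('side','s5');snap('wrist','w5');snap('top','t5')
A=crop('s5',198,120,298,240,4); B=crop('w5',156,60,356,260,2);
cv2.imwrite('pics/c5.png',cv2.convertScaleAbs(np.hstack([A[:480],cv2.copyMakeBorder(B,0,80,0,0,0)]),alpha=1.5))
E
```

```text
[0.77 0.89 0.07] [0.57844771 0.23418025 0.08986231]
0.02490617448037327 [0.578  0.234  0.0894] [-0.17 -0.33  2.68] [-0.04   0.05  -0.008]
0.024497858637808404 [-0.93 -0.51 -2.3 ] [ 0.032 -0.047  0.014]
23.2917 [0.60446408 0.00844016 0.20083578] [ 0.58 -0.63 -2.05]
```

View pics/c5.png

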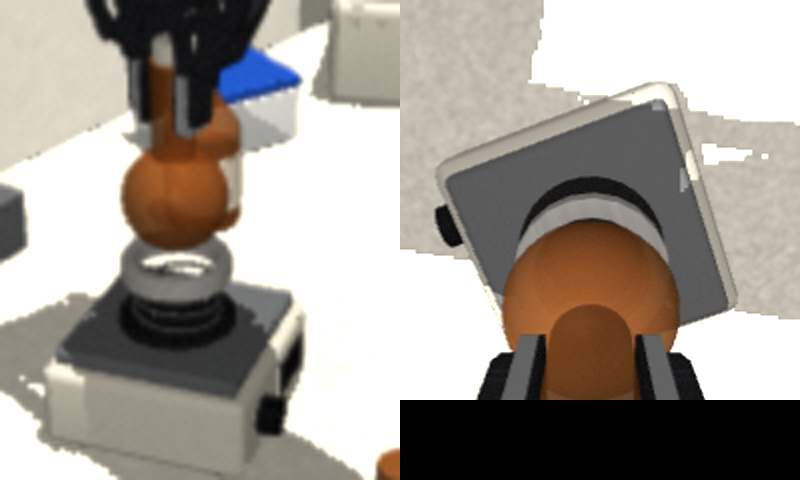

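```bash
python3 - <<'E'
from h import *
R=[.6040,.0085]
for z in (.188,.184,.182,.180,.177,.174,.171,.169,.1675,.1665,.1655):
    move_straight([*R,z],v=.04); pause(.1); o=get_obs(); print(z,o['ee_pos'].round(4),o['wrist_force'].round(2),o['torque'].round(2),round(o['grip_width'],4))
    if o['wrist_force'][2]>22 or abs(o['wrist_force'][:2]).max()>8: break
print(o['clock'])
E
```

```text
0.188 [0.6041 0.0085 0.1879] [-0.17  0.28 -1.69] [ 0.01 -0.01 -0.02] 0.0249
0.184 [0.604  0.0085 0.184 ] [-0.31 -0.21 -1.89] [-0.    0.01  0.02] 0.0246
0.182 [0.6043 0.0085 0.1821] [ 0.39  0.17 -2.55] [-0.01 -0.06  0.05] 0.0243
0.18 [0.6047 0.0083 0.1807] [-0.06 -1.03  2.46] [-0.12 -0.13  0.01] 0.0244
0.177 [0.6046 0.0083 0.1774] [ 1.01 -1.39  4.7 ] [-0.12 -0.24 -0.06] 0.0247
0.174 [0.6046 0.0083 0.1746] [ 2.04 -1.48  5.37] [-0.22 -0.22 -0.01] 0.0246
0.171 [0.6046 0.0083 0.1718] [ 0.76 -1.    7.07] [-0.19 -0.09 -0.05] 0.0245
0.169 [0.6047 0.0083 0.17  ] [ 0.45 -1.62  7.28] [-0.18 -0.08  0.03] 0.0249
0.1675 [0.6047 0.0083 0.1686] [ 0.89 -1.72  8.71] [-0.18 -0.06  0.05] 0.0245
0.1665 [0.6047 0.0083 0.1678] [ 0.   -0.54  8.6 ] [-0.23 -0.05  0.01] 0.0244
0.1655 [0.6047 0.0083 0.1669] [-0.13 -0.96  8.7 ] [-0.23 -0.    0.02] 0.0242
27.4917
```

```bash
python3 - <<'E'
from h import *
R=[.6040,.0085]
for z in (.1645,.1635,.1625,.1615,.1605,.1595):
    move_straight([*R,z],v=.04); pause(.15); o=get_obs(); print(z,o['ee_pos'].round(4),o['wrist_force'].round(2),o['torque'].round(2),round(o['grip_width'],4))
    if o['wrist_force'][2]>19: break
pause(.5); o=get_obs(); print(o['clock'],o['ee_pos'],o['wrist_force'])
snap('side','s6');snap('wrist','w6');snap('top','t6')
A=crop('s6',198,120,298,240,4); B=cv2.resize(cv2.imread('pics/side0.png'),None,fx=.01,fy=.01)
B=crop('s6',278,100,378,220,4)
cv2.imwrite('pics/c6.png',cv2.convertScaleAbs(np.hstack([A[:480],B[:480]]),alpha=1.5))
E
```

```text
0.1645 [0.6048 0.0082 0.1667] [-0.56 -1.42 13.75] [-0.18  0.23  0.04] 0.0244
0.1635 [0.6049 0.0082 0.1666] [-1.22 -1.06 17.86] [-0.19  0.51 -0.04] 0.0249
0.1625 [0.6049 0.0082 0.1665] [-3.66 -1.01 22.01] [-0.16  0.75 -0.  ] 0.0246
29.1917 [0.6049368  0.00817992 0.16643915] [-3.29374367 -1.19373946 21.00638989]
```

View pics/c6.png

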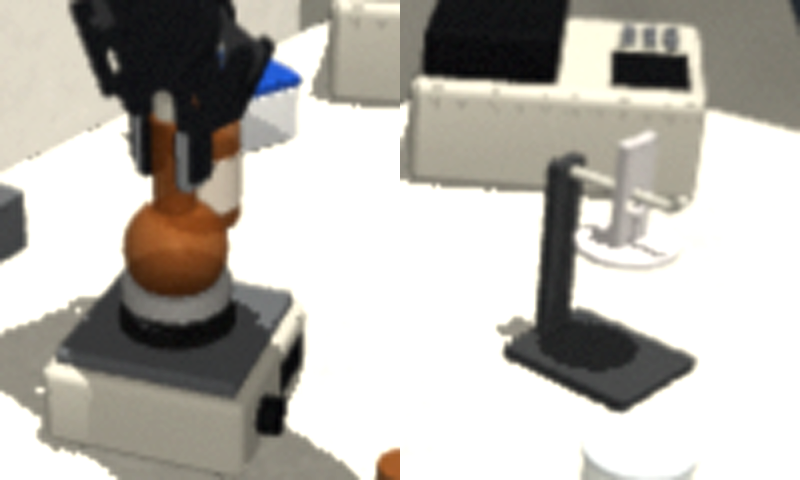

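```bash
python3 -c "
from h import *
o=get_obs();print(o['ee_pos'],o['wrist_force'],o['grip_width']);print(sign_off())"
```

```text
[0.60495116 0.00817413 0.1664961 ] [-3.1038277  -0.95745868 22.01653849] 0.02447227985397081
the job is handed in; nothing more can be done
None
```

I hung the dust cover by its eye on the stand's peg and let go of it. I then lifted the flask from the cork ring, set it in the sprung ring, pressed it to the lower stop, and handed the job in still gripping it. The clock read about 29 s of the 58 s allowed.

**Cover:** The last side picture shows it hanging freely on the peg, clear of the upright.

**Flask:**
- **At the stop:** it touched the ring at a tool height of about 0.1808 m and stopped hard at about 0.1667 m. That is about 14 mm of travel.
- **Push:** the wrist force then rose from about 9 N to 22 N with no further motion. About 3 N of it is sideways.
- **Upright and grip:** the flask looks upright in the side picture. The fingers stayed about 24.5 mm apart throughout, so I saw no sign of slipping.

**Small disagreements:**
- The camera views put the ring centre up to 2.5 mm apart, and I used a value in between.
- The ring's outer diameter measured 65 mm, not the stated 68 mm.
- The gripper reads about 1 to 1.5 mm under the stated width on both the tab and the neck.

The other glassware, bottle and jar were not touched on purpose, but I made no separate before-and-after check of where they stand.

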